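# Lock the wing nut on a binder-rack foot

## Task

Three steel feet for a small binder rack are screwed to the desk, and on the one with the wing nut the second nut is not locked yet. Run that wing nut down clockwise (seen from above) and tighten it firmly against the washer and hex nut below it, until it goes no further, then let go. Leave the pen pot where it is.

Things in the scene. Friction and masses are not known exactly. Their poses are not given: they have to be found in the camera images.
- lock_nut_grip (a point): Grip point of the wing nut, on the stud's axis, about 57 mm over the desk; turns and sinks with it. x along the wings, z up. The wings are an upright steel blade 68 mm long (x), 14 mm thick (y), 28 mm high, its middle notched lower: pinch it across y from above, TCP at this point. The wing tops are 6 mm higher; the hub's top (32 mm wide, stops deeper fingertips) 22 mm lower.
- lock_nut (a joint): Turn of the wing nut, rad, growing clockwise from above. Starts at 0.15 to 0.45; hard stop at 1.3, tight on the washer. It sinks 3 mm per rad (let the hand sink too) and gets stiffer, from about 0.2 to 0.36 N m at the stop; friction holds it where it is left. One firm grasp (60 N) does it: turn to 1.3 and some 0.1 past, as the grip gives a little. Locked: above 1.13.
- wing_foot: The foot that carries the wing nut: square dark steel plate 80 mm wide, 10 mm thick, fixed to the desk, origin under its centre, with an upright stud, a hex nut (36 mm wide, top 22 mm over the desk) and a 2 mm washer below the wing nut. Two like feet, 110 mm or more away and up to 56 mm high, carry a second hex nut and a round thumb nut instead: already locked, immovable.
- pen_pot: Bystander: black round pen pot, 72 mm wide, 95 mm high, its pens reaching 145 mm, loose on the desk; origin at the centre of its underside, z up.
Not all that is in view belongs to the job. What is shaped like the wing_foot but green, purple or red is not meant.

How it is judged:
By the outcome, as a careful person would: the job done as asked, in the order asked, and still so for the second after the job is handed in, with the robot touching nothing.
It also fails if it takes over 32 s, if anything falls off the work surface, if the arm or the gripper's body presses on something with over 40 N, if the wrist force passes 120 N, or if a joint passes its speed limit or range.

## Robot

A 6-joint arm with a two-finger parallel gripper is mounted at the origin on the work surface. World frame = base frame: x ahead of the robot, y to its left, z up, the work surface at z = 0. Lengths are in m, angles in rad, forces in N, time in s.
With the tool pointing down it reaches from about 0.35 to 0.725 m from the base axis. Payload 4.3 kg.
Tool frame: the origin (TCP) lies between the finger pads, 19 mm behind the fingertips; this is the grasp point; z points along the fingers, y is the line along which they close (so a half turn about z gives the same grasp; the last joint's range is limited). The gripper opens to 85 mm and grips with 20 to 120 N. Pads are 22 mm wide; open, the fingers measure 114 mm over their backs; the gripper's body (76 mm by 85 mm) begins 54 mm behind the grasp point. The pads swing forward as they close: fully open they stand 13 mm farther back than shut.
Start: joints at [-1.222, 0.377, 0.081, 1.274, 0, 1.46], TCP at [0.255, -0.516, 0.25] pointing down, gripper open.
Joint ranges: [-2.72, 2.72], [-0.84, 1.66], [-1.02, 1.22], [-1.77, 2.12], [-1.37, 1.28], [-3.14, 3.14]. Speed limits (rad/s): [2.57, 2.57, 3.14, 3.14, 3.14, 3.14].

## Interface

Orientations are given as a rotation vector (axis times angle).
In Python, from station import * gives the robot as it stands. The module is installed in compiled form; this text tells all that it offers.
- The arm moves only by the tool apply_moves, never from a script. Its argument "increments" is a list that holds one entry, the list of rows, each a list of 5 numbers: the shift along the tool's x, y, z as a fraction of full scale, then the turn about the tool's z as a fraction of full scale, then the opening, from 0 (shut) to 1 (fully open). A call has 1 to 5 rows; each row shifts and turns the commanded pose from where the row before left it, along the tool's axes as they then stand; what a row does not reach is not made up. Full scale, the value 1, is 0.25 m for a shift and pi rad for a turn. A row lasts 1/8 s, in which the tool goes at most 62.5 mm and 10.7 degrees, less where a joint would pass 70% of its speed; a pose out of reach is approached as far as the arm can. A call with a number of a shift or a turn outside -1 to 1 is refused whole. A call with a gripper value outside its range is refused whole. The fingers move at their own pace and stop on an object; "newtons" is the grip in N (left out, the last holds). Time passes only in rows, so rows that do not move let the fingers close. It gives the time, the measured TCP pose, the force, the opening and the grip force at its end, in the units of the state.
- read_state(): the state, without advancing time (a new reading comes with each control period).
- grab_frame(name): name is "scene" or "top"; returns a dict with "image" (400x640x3 uint8, red, green, blue), "range_z" (400x640 float32, m along the optical axis (not along the pixel's ray), 0 where there is no reading), "fx", "fy", "cx", "cy" (pixels), "world_from_camera" (4x4, takes a point from camera to world coordinates). Camera axes: x right, y down, z forward; pixel columns grow to the right and rows downward; lengths in m; the calibration is good to about 2 mm. A picture is of the moment at which its call begins.
- close_job(): hands the job in; it is judged then, once.
Trained networks look in a picture, given as the dict that the camera call returned (one of the last four; its "shot" number tells which), for a name from the list of things; names that differ only in an ending like _2 or _b are one class to them, and where a whole thing is asked for, a point or a joint stands for the part that bears it (a point fixed in the world has none). Each returns a list of dicts, best first, with "conf" (0 to 1); they miss things now and then, are a little off and sometimes report something else, mostly with a low value. They report only what shows in the picture. A call takes as long as a camera call. They do not tell look-alikes from the thing itself.
- spot_in(picture, thing): "xyz" ([x, y, z] in m, in the coordinates of the camera as it stood for that picture, good to about 4 mm: the middle of the surface that is visible of it).
- tip_of(picture, thing): "xyz" ([x, y, z] in m, in the coordinates of the camera as it stood for that picture, good to about 4 mm: a listed point, or the origin of a listed thing).
The state is a dict: "time_s": time; "joint_positions": joint angles; "qd": joint speeds; "effort": joint torques, N m; "ee_pos": TCP position; "tool_rot": TCP orientation; "wrist_force": force on the tool from outside, world axes, zero at the start; "torque": the same for the moment, N m; "finger_gap": finger opening in m; "finger_force": force on a finger pad.
Only numpy, scipy, OpenCV 4.12 (cv2) and the standard library are available. Lean on these libraries where they do the work, as an engineer would, in place of code of your own. Each camera call takes 0.05 s, during which the arm holds its last target. There are 200 camera calls.

## Working session

There is one attempt and no reset: what is moved stays moved. The work goes in short steps, Python scripts to look and compute and a tool call to move; the robot and the scene stay as the last step left them, time stands still between calls to the robot, and variables do not carry over. Pictures are saved under pics/ and viewed, at most 10 in all, crops included, and the job is handed in when it is done.

Besides the shell and the picture viewer there is one more tool, called after "Call:" as name(argument=value, ...), one argument or row to a line, values as JSON. apply_moves: Moves the arm, as the interface text tells. Its arguments: {"type":"object","properties":{"increments":{"type":"array"},"newtons":{"type":"number"}},"required":["increments"]}

```bash
mkdir -p pics
cat > h.py <<'E'
from station import *
import numpy as np, cv2
def w(f,p): return (f["world_from_camera"]@np.r_[p,1])[:3]
def px(f,p):
    c=np.linalg.inv(f["world_from_camera"])@np.r_[p,1]; return np.round([f["fx"]*c[0]/c[2]+f["cx"],f["fy"]*c[1]/c[2]+f["cy"]])
def cloud(f):
    z=f["range_z"]; v,u=np.indices(z.shape)
    P=np.stack([(u-f["cx"])/f["fx"]*z,(v-f["cy"])/f["fy"]*z,z,np.ones_like(z)],-1)@f["world_from_camera"].T
    P[z==0]=np.nan; return P[...,:3]
E
python3 - <<'E'
from h import *
for n in("scene","top"):
    f=grab_frame(n); cv2.imwrite(f"pics/{n}1.png",f["image"][...,::-1]); np.savez(f"{n}1.npz",**f)
    for t in("lock_nut_grip","wing_foot","pen_pot"):
        for d in tip_of(f,t): p=w(f,d["xyz"]); print(n,t,round(d["conf"],2),p.round(3),px(f,p))
s=read_state(); print({k:np.round(v,3) for k,v in s.items()})
E
```

```text
scene lock_nut_grip 0.81 [0.282 0.222 0.057] [254. 134.]
scene lock_nut_grip 0.77 [0.341 0.035 0.055] [226. 194.]
scene lock_nut_grip 0.72 [0.564 0.164 0.059] [349. 192.]
scene lock_nut_grip 0.65 [0.702 0.252 0.058] [425. 189.]
scene lock_nut_grip 0.58 [0.417 0.175 0.059] [292. 165.]
scene wing_foot 0.97 [0.561 0.162 0.003] [345. 209.]
scene wing_foot 0.9 [ 0.279  0.225 -0.001] [257. 151.]
scene wing_foot 0.59 [0.707 0.242 0.   ] [420. 211.]
scene wing_foot 0.56 [ 0.342  0.038 -0.004] [232. 211.]
scene pen_pot 0.9 [ 0.594  0.363 -0.001] [393. 161.]
top lock_nut_grip 0.85 [0.281 0.222 0.058] [252. 324.]
top lock_nut_grip 0.85 [0.34  0.036 0.057] [360. 292.]
top lock_nut_grip 0.79 [0.422 0.17  0.059] [285. 242.]
top lock_nut_grip 0.69 [0.7   0.25  0.056] [248.  92.]
top lock_nut_grip 0.62 [0.561 0.158 0.06 ] [294. 166.]
top wing_foot 0.94 [0.703 0.247 0.002] [253. 101.]
top wing_foot 0.85 [ 0.288  0.217 -0.001] [259. 317.]
top wing_foot 0.69 [0.424 0.171 0.003] [287. 243.]
top wing_foot 0.58 [0.563 0.162 0.   ] [294. 171.]
top wing_foot 0.55 [0.346 0.035 0.002] [358. 287.]
top pen_pot 0.64 [ 0.592  0.363 -0.001] [192. 154.]
{'time_s': np.float64(0.4), 'joint_positions': array([-1.222,  0.377,  0.081,  1.274, -0.   ,  1.46 ]), 'qd': array([ 0.002, -0.001,  0.002, -0.002, -0.002, -0.001]), 'effort': array([-0.0000e+00, -4.6294e+01,  2.6974e+01,  6.0000e-03, -0.0000e+00,
       -0.0000e+00]), 'ee_pos': array([ 0.255, -0.515,  0.25 ]), 'tool_rot': array([-3.059, -0.714,  0.   ]), 'wrist_force': array([ 0.695, -0.131, -0.41 ]), 'torque': array([ 0.008,  0.026, -0.033]), 'finger_force': np.float64(0.0), 'finger_gap': np.float64(0.086)}
```

View pics/scene1.png

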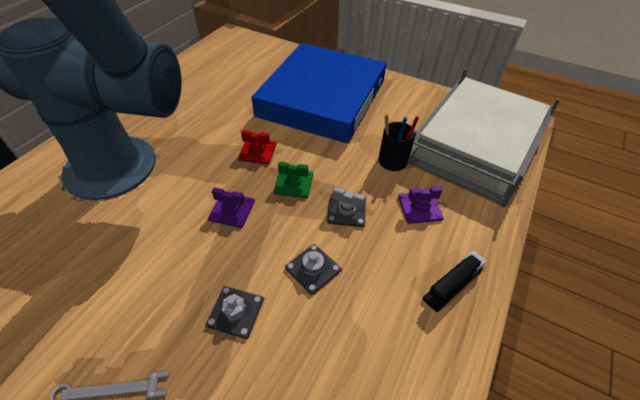

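View pics/top1.png

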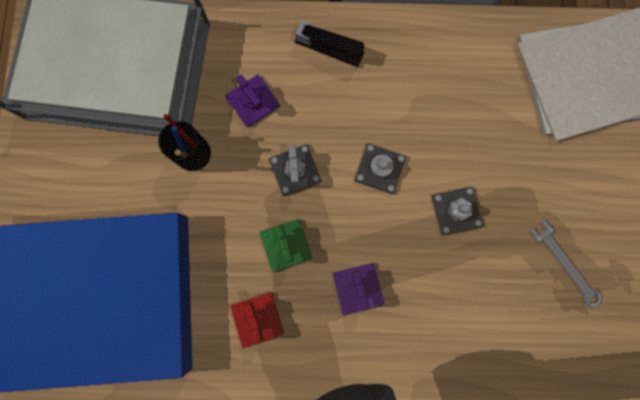

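The candidates, by scene pixel, are:
- Steel wing foot at (347,205), top (295,168).
- Coloured copies: red (257,147), green (294,180), purple (231,207) and purple (421,205).
- Steel feet without wings: thumb nut (313,265) and hex nut (235,308).

I choose the steel one with wings at about (0.562, 0.160). Next I'll check it in a crop and fit the blade.

Run:
```python
from h import *
ims=[]
for n,(u,v) in(("scene",(347,200)),("top",(295,168))):
    f=dict(np.load(n+"1.npz")); P=cloud(f)
    ims.append(cv2.resize(f["image"][v-40:v+40,u-40:u+40,::-1],(400,400),interpolation=cv2.INTER_CUBIC))
    d=np.hypot(P[...,0]-.562,P[...,1]-.16)
    for zl in(.044,.052):
        m=(d<.05)&(P[...,2]>zl)&(P[...,2]<.08); Q=P[m]
        if len(Q)<5: print(n,zl,len(Q));continue
        c,s,a=cv2.minAreaRect((Q[:,:2]*1000).astype(np.float32)); 
        _,_,V=np.linalg.svd(Q[:,:2]-Q[:,:2].mean(0))
        print(n,zl,len(Q),"rect",np.round(c,1),np.round(s,1),round(a,1),"mean",Q.mean(0).round(4),"dir",np.degrees(np.arctan2(V[0,1],V[0,0])).round(1),"zmax",Q[:,2].max().round(4))
    m=(d<.07)&(P[...,2]>.006)&(P[...,2]<.014); c,s,a=cv2.minAreaRect((P[m][:,:2]*1000).astype(np.float32)); print("plate",np.round(c,1),np.round(s,1),a)
cv2.imwrite("pics/crop.png",np.hstack(ims))
```

```text
scene 0.044 319 rect [563.9 160.6] [67.8 17.2] 6.5 mean [0.5651 0.1573 0.0564] dir 6.9 zmax 0.0649
scene 0.052 239 rect [564.  160.6] [67.6 17.2] 6.5 mean [0.5648 0.1583 0.0593] dir 7.0 zmax 0.0649
plate [564.  160.3] [80.3 80.3] 21.788766860961914
top 0.044 299 rect [565.4 160.7] [67.7 14.1] 7.0 mean [0.5644 0.1603 0.0608] dir -172.7 zmax 0.0677
top 0.052 292 rect [565.4 160.5] [67.8 14. ] 7.3 mean [0.5648 0.1604 0.0611] dir -172.7 zmax 0.0677
plate [565.5 160.6] [80.7 80. ] 22.44998550415039
```

View pics/crop.png

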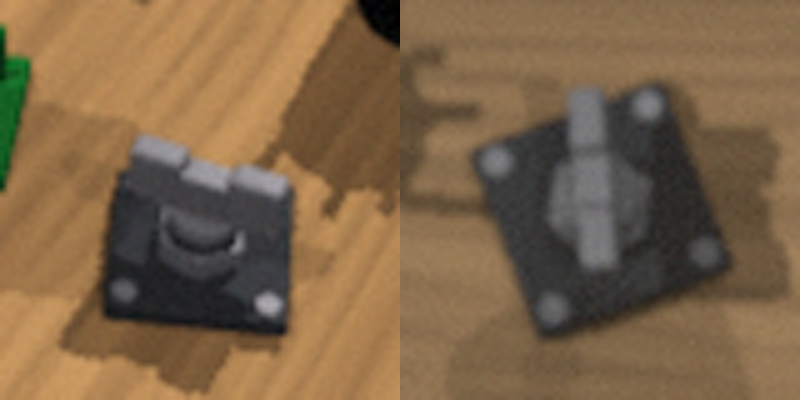

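The crop shows the bare-steel foot. In the left half the notched blade runs about (135,150)-(290,185) over the hub. In the right half the blade runs (587,90)-(600,265) on the dark plate. This is the right target: plate yaw is 22° and blade yaw 7.2°, so the joint is at about 0.26. Now I'll plan the transit.

```bash
cat >> h.py <<'E'
from scipy.spatial.transform import Rotation as R
def plan(goal,turn_deg,n):
    s=read_state(); p=np.array(s["ee_pos"]); r=R.from_rotvec(s["tool_rot"]); g=np.array(goal); t=turn_deg/180/n
    print("pos",p.round(4),"yaw",np.degrees(np.arctan2(*r.as_matrix()[1::-1,0])).round(2),"tilt",r.as_matrix()[:,2].round(3))
    for i in range(n):
        d=np.round(r.inv().apply((g-p)/(n-i))/.25,3); print([*d.tolist(),round(t,4)])
        p=p+r.apply(d*.25); r=r*R.from_rotvec([0,0,round(t,4)*np.pi])
E
python3 -c "
from h import *
plan([.565,.1605,.18],-160.9,16)"
```

```text
pos [ 0.2546 -0.5155  0.2499] yaw 26.29 tilt [-0.  0. -1.]
[0.144, -0.117, 0.017, -0.0559]
[0.163, -0.09, 0.018, -0.0559]
[0.176, -0.06, 0.017, -0.0559]
[0.184, -0.029, 0.018, -0.0559]
[0.186, 0.004, 0.017, -0.0559]
[0.182, 0.036, 0.018, -0.0559]
[0.173, 0.068, 0.017, -0.0559]
[0.159, 0.097, 0.018, -0.0559]
[0.139, 0.123, 0.017, -0.0559]
[0.116, 0.146, 0.018, -0.0559]
[0.089, 0.163, 0.017, -0.0559]
[0.059, 0.176, 0.018, -0.0559]
[0.027, 0.184, 0.017, -0.0559]
[-0.006, 0.186, 0.018, -0.0559]
[-0.038, 0.182, 0.017, -0.0559]
[-0.07, 0.173, 0.018, -0.0559]
```

Call:
apply_moves(
  increments=[
    [[0.144,-0.117,0.017,-0.056,1],[0.163,-0.09,0.018,-0.056,1],[0.176,-0.06,0.017,-0.056,1],[0.184,-0.029,0.018,-0.056,1],[0.186,0.004,0.017,-0.056,1]],
  ],
)

```text
time_s: 1.02
ee_pos: [0.3521, -0.3029, 0.2283]
tool_rot: [2.458, 1.955, 0.0]
wrist_force: [1.0, -0.1, -0.4]
finger_gap: 0.085
finger_force: 0.0
```

Call:
apply_moves(
  increments=[
    [[0.182,0.036,0.018,-0.056,1],[0.173,0.068,0.017,-0.056,1],[0.159,0.097,0.018,-0.056,1],[0.139,0.123,0.017,-0.056,1],[0.116,0.146,0.018,-0.056,1]],
  ],
)

```text
time_s: 1.65
ee_pos: [0.4489, -0.0915, 0.2064]
tool_rot: [1.391, 2.816, -0.0]
wrist_force: [0.3, 0.6, 0.0]
finger_gap: 0.0852
finger_force: 0.0
```

Call:
apply_moves(
  increments=[
    [[0.089,0.163,0.017,-0.056,1],[0.059,0.176,0.018,-0.056,1],[0.027,0.184,0.017,-0.056,1],[-0.006,0.186,0.018,-0.056,1]],
  ],
)

```text
time_s: 2.15
ee_pos: [0.5256, 0.0779, 0.1888]
tool_rot: [0.335, 3.123, -0.0]
wrist_force: [-0.2, 0.1, -0.3]
finger_gap: 0.0856
finger_force: 0.0
```

```bash
python3 -c "
from h import *
print(read_state()['joint_positions'],read_state()['time_s'])
plan([.565,.1605,.12],-22,3)"
```

```text
[ 2.79198553e-02  3.14319868e-01 -1.70211431e-01  1.08560246e+00
 -2.78792137e-04  2.41802313e-01] 2.15
pos [0.5256 0.0779 0.1888] yaw 167.75 tilt [ 0.001 -0.    -1.   ]
[-0.028, 0.119, 0.092, -0.0407]
[-0.043, 0.114, 0.092, -0.0407]
[-0.057, 0.108, 0.091, -0.0407]
```

Call:
apply_moves(
  increments=[
    [[-0.028,0.119,0.092,-0.036,1],[-0.043,0.114,0.092,-0.036,1],[-0.057,0.108,0.091,-0.036,1],[0,0,0,0,1]],
  ],
  newtons=60,
)

```text
time_s: 2.65
ee_pos: [0.5652, 0.1595, 0.1178]
tool_rot: [0.191, -3.133, 0.0]
wrist_force: [0.2, -0.6, -0.4]
finger_gap: 0.0853
finger_force: 0.0
```

Run:
```python
from h import *
plan([.565,.1605,.058],0,3)
f=grab_frame("scene"); cv2.imwrite("pics/pre.png",cv2.resize(f["image"][90:260,240:460,::-1],None,fx=3,fy=3))
```

```text
pos [0.5652 0.1595 0.1178] yaw -173.02 tilt [-0.003 -0.    -1.   ]
[-0.0, 0.001, 0.08, 0.0]
[-0.0, 0.001, 0.08, 0.0]
[-0.0, 0.002, 0.079, 0.0]
```

View pics/pre.png

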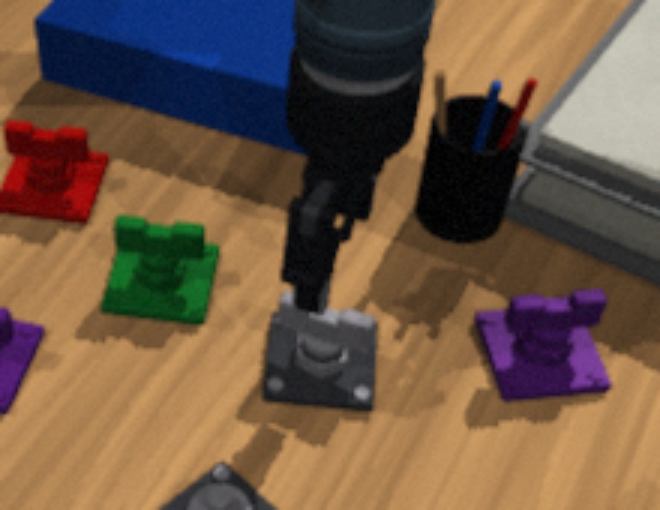

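The open gripper stands right over the wing nut (near finger at crop (310,290), foot at (320,350)). The pot at (465,170) is clear. Descend and grip.

Call:
apply_moves(
  increments=[
    [[0,0.001,0.08,0,1],[0,0.001,0.08,0,1],[0,0.002,0.08,0,1],[0,0,0,0,1]],
  ],
  newtons=60,
)

```text
time_s: 3.2
ee_pos: [0.5647, 0.1581, 0.0596]
tool_rot: [0.185, -3.134, 0.001]
wrist_force: [-0.4, -0.3, 0.4]
finger_gap: 0.0854
finger_force: 0.0
```

Call:
apply_moves(
  increments=[
    [[0,0,0,0,0],[0,0,0,0,0],[0,0,0,0,0],[0,0,0,0,0],[0,0,0,0,0]],
  ],
  newtons=60,
)

```text
time_s: 3.82
ee_pos: [0.5662, 0.1604, 0.0607]
tool_rot: [-0.189, 3.135, 0.004]
wrist_force: [-2.2, 3.4, 4.5]
finger_gap: 0.0125
finger_force: 60.3
```

Call:
apply_moves(
  increments=[
    [[0,0,0.0015,0.036,0],[0,0,0.0015,0.036,0],[0,0,0.0015,0.036,0],[0,0,0.0015,0.036,0],[0,0,0.0015,0.036,0]],
  ],
  newtons=60,
)

```text
time_s: 4.45
ee_pos: [0.566, 0.1598, 0.059]
tool_rot: [0.698, 3.063, 0.001]
wrist_force: [-2.3, 1.3, 7.5]
finger_gap: 0.0125
finger_force: 60.6
```

Run:
```python
from h import *
plan([.565,.1605,.058],0,1); s=read_state(); print(s["torque"],s["wrist_force"],s["finger_gap"],s["joint_positions"])
```

```text
pos [0.566  0.1598 0.059 ] yaw 154.31 tilt [ 0.001  0.001 -1.   ]
[0.005, 0.001, 0.004, 0.0]
[0.30572883 0.53599966 0.3004618 ] [-2.32948259  1.31414509  7.49421422] 0.012548724640740997 [ 1.66996460e-01  5.25539673e-01 -2.03498388e-01  8.41029131e-01
  5.48838561e-04  6.15338251e-01]
```

Call:
apply_moves(
  increments=[
    [[0,0,0.0015,0.036,0],[0,0,0.0015,0.036,0],[0,0,0.0015,0.036,0],[0,0,0.0015,0.036,0],[0,0,0.0015,0.036,0]],
  ],
  newtons=60,
)

```text
time_s: 5.08
ee_pos: [0.5657, 0.1594, 0.0575]
tool_rot: [1.52, 2.749, -0.0]
wrist_force: [-4.8, 0.0, 13.5]
finger_gap: 0.0126
finger_force: 84.5
```

Call:
apply_moves(
  increments=[
    [[0,0,0,0,0],[0,0,0,0,0]],
  ],
)

```text
time_s: 5.32
ee_pos: [0.5657, 0.1594, 0.0576]
tool_rot: [1.513, 2.752, -0.001]
wrist_force: [-4.4, -0.4, 11.3]
finger_gap: 0.0124
finger_force: 81.8
```

Run:
```python
from h import *
plan([.565,.1605,.058],0,1); s=read_state(); print(s["torque"],s["wrist_force"],s["finger_gap"],s["joint_positions"])
```

```text
pos [0.5657 0.1594 0.0576] yaw 122.4 tilt [ 0.    -0.001 -1.   ]
[0.005, 0.0, -0.002, 0.0]
[-0.16719589  0.9657144   1.97154319] [-4.4391373  -0.42122522 11.31590638] 0.012357481486580132 [ 1.67249015e-01  5.26756337e-01 -2.05626038e-01  8.38197626e-01
 -9.28272573e-04  1.17256950e+00]
```

The moment has jumped to 2 N m after 64.6° of turn, so the nut is on the hard stop. Release and lift.

Call:
apply_moves(
  increments=[
    [[0,0,0,0,1],[0,0,0,0,1],[0,0,0,0,1],[0,0,0,0,1],[0,0,0,0,1]],
  ],
)

```text
time_s: 5.95
ee_pos: [0.5659, 0.1591, 0.0561]
tool_rot: [-1.522, -2.748, 0.0]
wrist_force: [-0.0, 0.6, -0.2]
finger_gap: 0.0854
finger_force: 0.0
```

Call:
apply_moves(
  increments=[
    [[0,0,-0.1,0,1],[0,0,-0.2,0,1],[0,0,-0.2,0,1],[0,0,-0.2,0,1],[0,0,0,0,1]],
  ],
)

```text
time_s: 6.58
ee_pos: [0.5689, 0.1597, 0.2363]
tool_rot: [1.518, 2.742, 0.009]
wrist_force: [0.8, -0.4, -0.8]
finger_gap: 0.0856
finger_force: 0.0
```

Call:
apply_moves(
  increments=[
    [[0.14,0.2,0,0,1],[0.14,0.2,0,0,1],[0.14,0.2,0,0,1],[0,0,0,0,1],[0,0,0,0,1]],
  ],
)

```text
time_s: 7.2
ee_pos: [0.6369, 0.3275, 0.2295]
tool_rot: [-1.521, -2.748, 0.004]
wrist_force: [-0.9, -0.7, 0.1]
finger_gap: 0.0852
finger_force: 0.0
```

Run:
```python
from h import *
for n,(u,v) in(("top",(295,168)),("scene",(347,200))):
    f=grab_frame(n); P=cloud(f); d=np.hypot(P[...,0]-.565,P[...,1]-.1605)
    Q=P[(d<.05)&(P[...,2]>.046)&(P[...,2]<.08)]
    if len(Q)>9:
        c,s,a=cv2.minAreaRect((Q[:,:2]*1000).astype(np.float32)); _,_,V=np.linalg.svd(Q[:,:2]-Q[:,:2].mean(0))
        print(n,len(Q),np.round(c,1),np.round(s,1),round(a,1),np.degrees(np.arctan2(V[0,1],V[0,0])).round(1),Q.mean(0).round(4))
    cv2.imwrite(f"pics/{n}2.png",f["image"][...,::-1])
    for d in tip_of(f,"pen_pot"): print("pot",w(f,d["xyz"]).round(3))
s=read_state(); print(s["time_s"],s["ee_pos"])
```

```text
top 316 [565.5 160.9] [14.7 67.3] 37.9 128.0 [0.5646 0.1602 0.0573]
pot [ 0.597  0.365 -0.002]
scene 209 [564.5 159.6] [14.4 67.9] 37.9 -51.5 [0.5654 0.1566 0.0566]
pot [ 0.596  0.36  -0.002]
7.4 [0.63716246 0.32642283 0.23212517]
```

View pics/scene2.png

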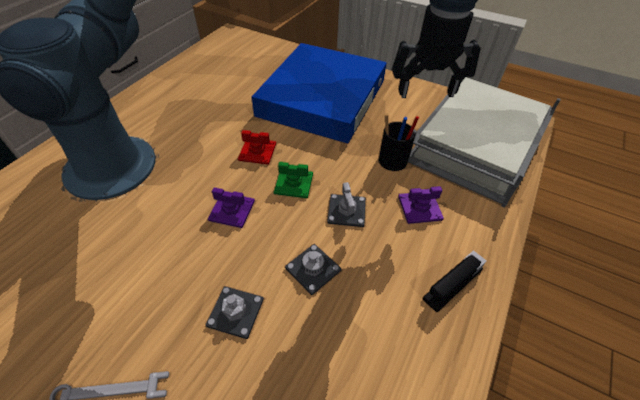

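The blade now lies at -52°, which is 74° from the plate, so the joint is at about 1.29 rad and locked. In the picture the wing nut at (347,200) has turned, the pot at (397,147) is unmoved, and the hand is well clear.

```bash
python3 -c "
from station import *
print(close_job())"
```

```text
the job is handed in; nothing more can be done
None
```

The wing nut is tightened to its hard stop (joint measured at about 1.29 rad, locked above 1.13) and released; the pen pot did not move, and the job was handed in at about 7.4 s.

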